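# Nudge the V-block carrier plate onto the two locating pins of its fixture base

## Task

The drilled plate with the V-block on it lies crooked on top of the two locating pins of its fixture base. Push it sideways with your fingertips, without pinching it or picking it up, until both of its holes drop over the pins and it lies flat on the base. Leave the other things where they are.

Things in the scene. Friction and masses are not known exactly. Their poses are not given: they have to be found in the camera images.
- fixture_base: Fixture base fixed to the bench: dark steel slab, x = -46 to +56 mm, y = -82 to +82 mm of this frame, 14 mm thick (top face at z = 14 mm), with a brighter fence bar along its far (+x) long edge. Origin on the bench, straight below where the plate's centre belongs; seated, the plate's axes match these.
- fence (a point): Foot of the fence's near face, mid-length, on the slab's top: x = 38.5 mm of the base. The fence is 16 mm thick, runs the base's whole length and rises 11 mm above the slab (to z = 25 mm). A plate that touches it squarely has its holes within 0.5 mm of the pins in the base's x and only needs sliding along it.
- carrier_plate: Loose aluminium plate, 76 mm (its x) by 150 mm (its y), 8 mm thick, with a V-block on it; together about 0.7 kg. Origin at the centre of its underside; seated, that is 14 mm above the bench. At first it is shifted 14 to 28 mm towards -y of the base, stands 6 to 13 mm short of its place in x (off the fence) and is turned up to 0.07 rad.
- plate_near_edge (a point): Middle of the plate's near (-x) long edge, on its underside. At the start the plate rests on the two pin tops and its far long edge, so it leans about 0.12 rad down to the fence and this edge is about 9 mm above the slab (23 mm above the bench). Once seated the top face of the plate is 22 mm above the bench.
- v_block_top (a point): Middle of the V-block fixed on the plate, at the height of its top (34 mm above the plate's top face): steel, 40 mm (x) by 60 mm (y), the V running along y. It covers x = -16 to +24 mm, y = -30 to +30 mm of the plate.
- pin0 (a point): Foot (on the slab's top face) of the +y locating pin, at x = -20, y = +40 mm of the fixture base. Both pins are 10 mm thick and 6 mm high in all, with a round (domed) top; the plate hides them at the start.
- pin1 (a point): Foot of the other locating pin, at x = -20, y = -40 mm of the fixture base.
- hole0 (a point): Centre, at the plate's underside, of the through hole 12.5 mm wide that belongs on pin0; at x = -20, y = +40 mm of the plate, 35 mm from the plate's +y end.
- hole1 (a point): Centre, at the plate's underside, of the like hole that belongs on pin1; at x = -20, y = -40 mm of the plate.
- loupe: Bystander: black eye loupe, 34 mm wide, 36 mm high, standing on the bench on the robot's right of the base. Origin under its centre. Leave alone.
- gauge_block: Bystander: flat steel gauge block 30 x 30 mm, 9 mm high, lying on the bench on the robot's right. Origin under its centre. Leave alone.
- brass_bushing: Bystander: brass bushing 22 mm wide, 18 mm high, standing on the bench on the robot's left of the base. Origin under its centre. Leave alone.

How it is judged (in metres and radians):
At the end, for the whole second after the job is handed in: Both holes of the carrier plate are over their pins (centres within 2.5 mm), its underside is within 1.5 mm of the slab's top at both holes, it is level within 0.02 rad and at rest (horizontal distance between hole0 and pin0 below 0.0025 m and horizontal distance between hole1 and pin1 below 0.0025 m and z of each of hole0, hole1 in the frame of fixture_base below 0.0155 m and angle between carrier_plate's own z axis and vertical below 0.02 rad and linear speed of carrier_plate below 0.01 m/s); the robot touches nothing.
It fails at once if the carrier plate is lifted (its centre more than 9 mm above its seated height) (height (world z) of carrier_plate above 0.023 m).
It fails at once if the carrier plate is carried (clear of the fixture base, its centre more than 6.5 mm above its seated height) (height (world z) of carrier_plate above 0.0205 m and contact force between carrier_plate and fixture_base below 0.05 N).
It fails at once if the carrier plate is tipped by more than 0.3 rad (angle between carrier_plate's own z axis and vertical above 0.3 rad).
It fails at once if the loupe, gauge block or brass bushing is disturbed (moved more than 15 mm) (distance of any of loupe, gauge_block, brass_bushing from where it was at the start of the episode above 0.015 m).
It also fails if it takes over 40 s, if anything falls off the work surface, if the arm or the gripper's body presses on something with over 40 N, if the wrist force passes 120 N, or if a joint passes its speed limit or range.

## Robot

A 7-joint arm with a two-finger parallel gripper is mounted at the origin on a cart in front of the work surface, level with it; the furniture and walls round the work are solid. World frame = base frame: x ahead of the robot, y to its left, z up, the work surface at z = 0. Lengths are in m, angles in degrees, forces in N, time in s.
With the tool pointing down it reaches from about 0.35 to 0.9 m from the base axis. Payload 7.2 kg.
Tool frame: the origin (TCP) lies between the finger pads; the fingertips stand 11 mm ahead of it and the grasp point (between the pads) lies 8 mm behind it; z points along the fingers, y is the direction in which the jaws open and shut (so a half turn about z gives the same grasp; the last joint's range is limited). The gripper opens to 88 mm and grips with 3 to 60 N. Pads are 20 mm wide; open, the fingers measure 115 mm over their backs; the gripper's body (75 mm by 178 mm) begins 61 mm behind the grasp point.
Start: joints at [-68.709, 23.554, -0.728, 91.456, 0.321, 64.991, -4.71], TCP at [0.266, 0.566, 0.234] pointing down, gripper open.
Joint ranges: [-169.25, 169.25], [-16.82, 113.86], [-84.01, 82.57], [7.8, 145.47], [-59.2, 239.2], [7.22, 106.19], [-163.78, 163.78]. Speed limits (degrees/s): [136.94, 136.94, 172.46, 172.46, 180, 180, 180].

## Interface

Orientations are given as a 3x3 rotation matrix whose columns are the frame's x, y, z axes.
In Python, from cell import arm gives the robot as it stands.
- The arm moves only by the shell command python3 -m jog 'ROWS' [OPENING]. ROWS is JSON, a list of rows, each an object with "dp": the shift along the tool's x, y, z in m, a list of three; "rotation": the turn, a rotation vector about the tool's x, y, z in rad, a list of three. In form: [{"dp": [x, y, z], "rotation": [ax, ay, az]}, ...]. A call has 1 to 12 rows; each row shifts and turns the commanded pose from where the row before left it, along the tool's axes as they then stand; what a row does not reach is not made up. A row lasts 1/10 s, in which the tool goes at most 50 mm and 8.59 degrees, less where a joint would pass 70% of its speed; a pose out of reach is approached as far as the arm can. A call is refused whole if a number of a shift passes 0.05 or a number of a turn 0.15, either way. A call with a gripper value outside its range is refused whole. OPENING is the opening, from -1 (shut) to 1 (fully open), so that 0 is half open, set as the call begins (- or left out, the last holds). The fingers move at their own pace and stop on an object; the grip force is fixed at half the most. Time passes only in rows, so rows that do not move let the fingers close. It gives the time, the measured TCP pose, the force and the opening at its end, in the units of the state.
- arm.get_state(): the state, without advancing time (a new reading comes with each control period).
- arm.snapshot(name): name is "side" or "top"; returns (picture, depth): 384x512x3 uint8, blue, green, red; 384x512 float32, m along the optical axis (not along the pixel's ray), 0 where there is no reading.
- arm.calibration(name): a dict with "fx", "fy", "cx", "cy" (pixels), "R" (3x3) and "t" (3): a world point X has camera coordinates R X + t. Camera axes: x right, y down, z forward; pixel columns grow to the right and rows downward; lengths in m; the calibration is good to about 2 mm. A picture is of the moment at which its call begins. calibration takes no time and is no camera call.
- arm.hand_in(): hands the job in, once; it reports no verdict.
The state is a dict: "time": time; "q": joint angles; "joint_vel": joint speeds; "tau": joint torques, N m; "tcp_pos": TCP position; "tcp_rot": TCP orientation; "ft_force": force on the tool from outside, world axes, zero at the start; "ft_torque": the same for the moment, N m; "gripper_width": finger opening in m.
Only numpy, scipy, OpenCV 4.12 (cv2) and the standard library are available. Lean on these libraries where they do the work, as an engineer would, in place of code of your own. Each camera call takes 0.05 s, during which the arm holds its last target. There are 200 camera calls.

## Working session

There is one attempt and no reset: what is moved stays moved. The work goes in short steps, Python scripts to look and compute and a shell command to move; the robot and the scene stay as the last step left them, time stands still between calls to the robot, and variables do not carry over. Pictures are saved under pics/ and viewed, about 8 in all and at most 12, crops included, and the job is handed in when it is done.

```bash
mkdir -p pics; ls; python3 - <<'E'
from cell import arm
import cv2,numpy as np
for n in("top","side"):
    p,d=arm.snapshot(n);cv2.imwrite(f"pics/{n}0.png",p);np.save(f"pics/{n}0.npy",d)
    c=arm.calibration(n);print(n,c)
s=arm.get_state();print(s['time'],s['tcp_pos'],s['tcp_rot'],s['gripper_width'])
E
```

```text
pics
top {'fx': 486.93603424788694, 'fy': 486.93603424788694, 'cx': 256.4701353966904, 'cy': 186.80851200452145, 'R': array([[ 1.60488890e-02, -9.99869527e-01,  1.83343618e-03],
       [-9.97608993e-01, -1.61358295e-02, -6.72006863e-02],
       [ 6.72215025e-02, -7.50556066e-04, -9.97737794e-01]]), 't': array([0.11588857, 0.47386231, 1.14348986])}
side {'fx': 354.8092332513186, 'fy': 354.8092332513186, 'cx': 260.28495520486695, 'cy': 189.50094682685528, 'R': array([[ 0.99925435, -0.0284742 , -0.02607608],
       [-0.03686308, -0.50272715, -0.8636588 ],
       [ 0.01148284,  0.86397606, -0.50340193]]), 't': array([-0.45123072,  0.15898525,  0.75102935])}
0.1 [0.2659685  0.56513649 0.23293528] [[-9.04856882e-01  4.25715644e-01 -4.62918803e-04]
 [ 4.25715878e-01  9.04855999e-01 -1.26970409e-03]
 [-1.21658041e-04 -1.34597237e-03 -9.99999087e-01]] 0.08793886451945103
```

View pics/top0.png

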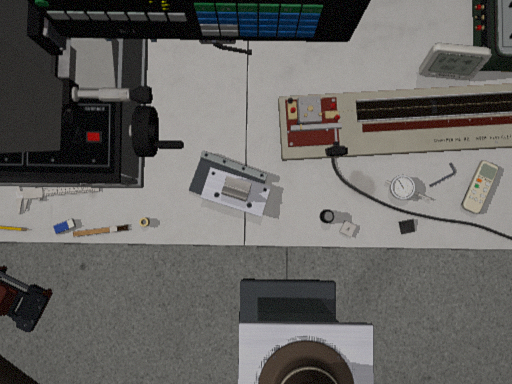

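View pics/side0.png

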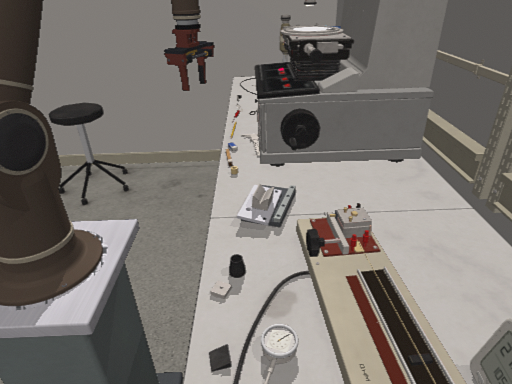

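The top view shows the base and plate at about (233,183), the loupe at (327,216), the gauge block at (349,229) and the bushing at (145,222). I'll enlarge the plate.

```bash
python3 - <<'E'
import cv2,numpy as np
p=cv2.imread("pics/top0.png");c=p[140:230,180:295]
cv2.imwrite("pics/c0.png",cv2.resize(c,None,fx=6.5,fy=6.5,interpolation=cv2.INTER_CUBIC))
E
```

```text
(no output)
```

View pics/c0.png

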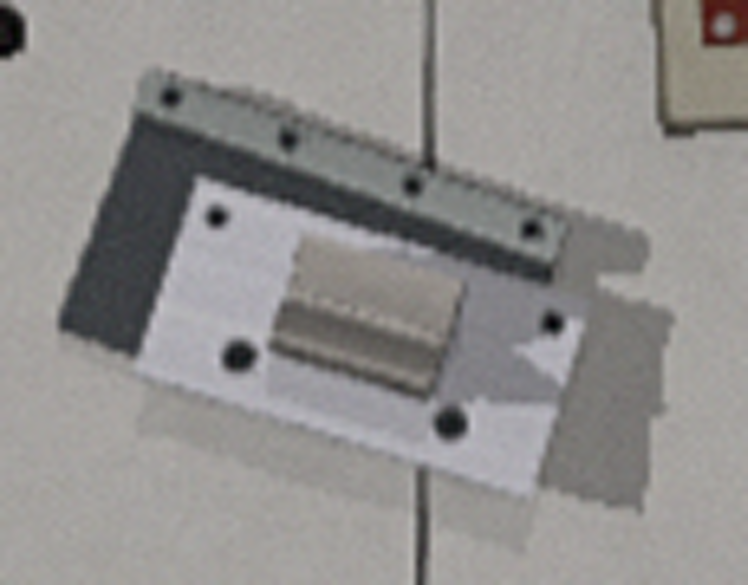

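The crop shows the fence bolts at crop (171,96), (288,138), (413,185) and (533,229). The plate's large holes are at (238,356) and (450,424), and the slab's +y near corner is at (60,325). Next I'll take subpixel blob centroids and compute the poses.

```bash
cat > h.py <<'E'
import cv2,numpy as np
from cell import arm
C=arm.calibration("top")
def cast(uv,z):
    r=C['R'].T@np.array([(uv[0]-C['cx'])/C['fx'],(uv[1]-C['cy'])/C['fy'],1]);o=-C['R'].T@C['t']
    return o+r*(z-o[2])/r[2]
def proj(X):
    c=C['R']@np.asarray(X)+C['t'];return np.array([C['fx']*c[0]/c[2]+C['cx'],C['fy']*c[1]/c[2]+C['cy']])
def blob(g,uv,r=3.2):   # darkness-weighted centroid around a guess
    uv=np.array(uv,float)
    for _ in range(6):
        v,u=np.mgrid[:g.shape[0],:g.shape[1]];m=np.hypot(u-uv[0],v-uv[1])<=r
        w=np.clip(np.percentile(g[m],70)-15-g[m],0,None);uv=np.array([(u[m]*w).sum(),(v[m]*w).sum()])/w.sum()
    return uv
def crop(uv):return (np.array(uv)+.5)/6.5-.5+[180,140]
E
python3 - <<'E'
from h import *
g=cv2.imread("pics/top0.png",0).astype(float)
B=np.array([cast(blob(g,crop(c),2.5),.025) for c in[(171,96),(288,138),(413,185),(533,229)]])
print(np.round(B,4),np.linalg.norm(np.diff(B,axis=0),axis=1))
d=B[0]-B[3];yaw=np.arctan2(-d[0],d[1])
R=np.array([[np.cos(yaw),-np.sin(yaw)],[np.sin(yaw),np.cos(yaw)]])
o=B.mean(0)[:2]-R@[.0465,0]
print("yaw",yaw,"o",o)
loc=lambda uv,z:(R.T@(cast(uv,z)[:2]-o)*1e3).round(1)
for n,c,z in[("slab corner -46,82",(60,325),.014),("fence near +y end 38.5,82",(135,112),.025),("fence far 54.5,82",(152,70),.025),("fence near -82",(552,265),.025)]:print(n,loc(crop(c),z))
H=[cast(blob(g,crop(c)),.028) for c in[(238,356),(450,424)]]
for h in H:print("hole",R.T@(h[:2]-o)*1e3,h)
d=H[0]-H[1];print(np.linalg.norm(d),"plate yaw rel",np.arctan2(-d[0],d[1])-yaw)
for n,c,z in[("plate ++",(200,177),.022),("-+",(135,360),.031),("--",(533,495),.031),("+-",(590,295),.022)]:print(n,loc(crop(c),z))
for n,u,z in[("loupe",(327,216),.036),("gb",(349,229),.009),("bush",(145,222),.018)]:print(n,cast(u,z),loc(u,z))
E
```

```text
[[0.5462 0.2448 0.025 ]
 [0.5314 0.2018 0.025 ]
 [0.5152 0.1562 0.025 ]
 [0.4998 0.1127 0.025 ]] [0.04550399 0.04842067 0.0460634 ]
yaw -0.3374244737946693 o [0.47926447 0.19426803]
slab corner -46,82 [-45.4  79.8]
fence near +y end 38.5,82 [36.7 80.1]
fence far 54.5,82 [53.3 79.8]
fence near -82 [ 36.9 -81.9]
hole [-33.96398097  13.00329857] [0.45152055 0.21778212 0.028     ]
hole [-30.03779818 -67.13319565] [0.42869552 0.14086469 0.028     ]
0.08023261567113918 plate yaw rel 0.04895454811394789
plate ++ [22.8 49.9]
-+ [-48.1  47.4]
-- [ -44.  -104.2]
+- [ 31.6 -98.6]
loupe [ 0.40505569 -0.04192394  0.036     ] [   8.2 -247.4]
gb [ 0.37524992 -0.09847777  0.009     ] [  -1.2 -310.7]
bush [0.38415967 0.38564075 0.018     ] [-153.1  149.1]
```

```bash
cat > st.py <<'E'
import numpy as np
from cell import arm
s=arm.get_state();y=-.3374;R=np.array([[np.cos(y),-np.sin(y)],[np.sin(y),np.cos(y)]])
T=s['tcp_rot'];b=R.T@(s['tcp_pos'][:2]-[.4793,.1943])*1e3;f=R.T@s['ft_force'][:2]
print("t",round(s['time'],2),"TCP base mm",b.round(1),"z",(s['tcp_pos'][2]*1e3).round(1),"yaw err of tool y vs base y deg",np.degrees(np.arctan2(T[1,1],T[0,1])-np.pi/2-y).round(2),"tilt",T[:2,2].round(4),"F base",f.round(1),s['ft_force'][2].round(1),"w",s['gripper_width'])
E
python3 -m jog '[{"dp":[0,0,0],"rotation":[0,0,-0.1024]},{"dp":[-0.025,-0.0304,0],"rotation":[0,0,0]},{"dp":[-0.025,-0.0304,0],"rotation":[0,0,0]},{"dp":[-0.025,-0.0304,0],"rotation":[0,0,0]},{"dp":[-0.025,-0.0304,0],"rotation":[0,0,0]},{"dp":[-0.025,-0.0304,0],"rotation":[0,0,0]},{"dp":[-0.025,-0.0304,0],"rotation":[0,0,0]},{"dp":[-0.025,-0.0304,0],"rotation":[0,0,0]},{"dp":[-0.025,-0.0304,0],"rotation":[0,0,0]},{"dp":[-0.025,-0.0304,0],"rotation":[0,0,0]},{"dp":[-0.025,-0.0304,0],"rotation":[0,0,0]},{"dp":[0,0,0],"rotation":[0,0,0]}]' 1; python3 st.py
```

```text
time: 1.3
tcp_pos: [0.4028, 0.1909, 0.2336]
tcp_rot: [[-0.941, 0.338, 0.0], [0.338, 0.941, -0.001], [-0.001, -0.001, -1.0]]
ft_force: [0.1, 0.3, -0.4]
gripper_width: 0.088
t 1.3 TCP base mm [-71.1 -28.6] z 233.6 yaw err of tool y vs base y deg -0.41 tilt [ 0.0003 -0.0015] F base [0.  0.3] -0.4 w 0.08804340290459085
```

```bash
python3 -m jog '[{"dp":[0.007,0.003,0],"rotation":[0,0,-0.007]},{"dp":[0,0,0.04],"rotation":[0,0,0]},{"dp":[0,0,0.04],"rotation":[0,0,0]},{"dp":[0,0,0.04],"rotation":[0,0,0]},{"dp":[0,0,0.04],"rotation":[0,0,0]},{"dp":[0,0,0.03],"rotation":[0,0,0]},{"dp":[0,0,0.014],"rotation":[0,0,0]},{"dp":[0,0,0],"rotation":[0,0,0]},{"dp":[0,0,0],"rotation":[0,0,0]}]' 1; python3 st.py
```

```text
time: 2.2
tcp_pos: [0.3951, 0.2024, 0.0297]
tcp_rot: [[-0.947, 0.322, -0.001], [0.322, 0.947, 0.0], [0.001, -0.0, -1.0]]
ft_force: [0.6, -0.6, 0.3]
gripper_width: 0.0879
t 2.2 TCP base mm [-82.1 -20.2] z 29.7 yaw err of tool y vs base y deg 0.52 tilt [-0.0009  0.0002] F base [ 0.7 -0.3] 0.3 w 0.08794410439017812
```

```bash
python3 -m jog '[{"dp":[-0.01,-0.006,0],"rotation":[0,0,0.008]},{"dp":[-0.008,0,0],"rotation":[0,0,0]},{"dp":[-0.004,0,0],"rotation":[0,0,0]},{"dp":[-0.003,0,0],"rotation":[0,0,0]},{"dp":[-0.003,0,0],"rotation":[0,0,0]},{"dp":[0,0,0],"rotation":[0,0,0]}]' 1; python3 st.py;  python3 -m jog '[{"dp":[-0.002,0,0],"rotation":[0,0,0]},{"dp":[-0.001,0,0],"rotation":[0,0,0]},{"dp":[0,0,0],"rotation":[0,0,0]}]' 1; python3 st.py
```

```text
time: 2.8
tcp_pos: [0.4207, 0.1859, 0.0297]
tcp_rot: [[-0.943, 0.332, 0.0], [0.332, 0.943, 0.0], [-0.0, 0.0, -1.0]]
ft_force: [-0.2, -0.1, 0.2]
gripper_width: 0.088
t 2.8 TCP base mm [-52.5 -27.3] z 29.7 yaw err of tool y vs base y deg -0.09 tilt [0.0004 0.    ] F base [-0.2 -0.2] 0.2 w 0.08801804155278714
time: 3.1
tcp_pos: [0.423, 0.1851, 0.0295]
tcp_rot: [[-0.943, 0.332, -0.0], [0.332, 0.943, -0.0], [0.0, -0.0, -1.0]]
ft_force: [-1.7, 1.2, -0.8]
gripper_width: 0.0878
t 3.1 TCP base mm [-50.1 -27.3] z 29.5 yaw err of tool y vs base y deg -0.06 tilt [-0.0003 -0.0001] F base [-2.   0.6] -0.8 w 0.08780138296637827
```

```bash
python3 -m jog '[{"dp":[-0.002,0,0],"rotation":[0,0,0]},{"dp":[-0.001,0,0],"rotation":[0,0,0]},{"dp":[0,0,0],"rotation":[0,0,0]}]' 1; python3 st.py; python3 -m jog '[{"dp":[-0.002,0,0],"rotation":[0,0,0]},{"dp":[0,0,0],"rotation":[0,0,0]}]' 1; python3 st.py
```

```text
time: 3.4
tcp_pos: [0.4232, 0.1849, 0.0292]
tcp_rot: [[-0.944, 0.331, -0.005], [0.331, 0.944, -0.0], [0.004, -0.002, -1.0]]
ft_force: [-9.1, 4.2, 2.7]
gripper_width: 0.0876
t 3.4 TCP base mm [-49.8 -27.4] z 29.2 yaw err of tool y vs base y deg 0.02 tilt [-0.0046 -0.0001] F base [-10.   1.] 2.7 w 0.08760520318191937
time: 3.6
tcp_pos: [0.4234, 0.1848, 0.029]
tcp_rot: [[-0.944, 0.33, -0.008], [0.33, 0.944, -0.0], [0.007, -0.003, -1.0]]
ft_force: [-14.8, 6.8, 6.0]
gripper_width: 0.0874
t 3.6 TCP base mm [-49.6 -27.5] z 29.0 yaw err of tool y vs base y deg 0.06 tilt [-0.0075 -0.0001] F base [-16.2   1.6] 6.0 w 0.08741835883851679
```

```bash
python3 - <<'E'
from h import *
p,d=arm.snapshot("top");cv2.imwrite("pics/top1.png",p)
q,_=arm.snapshot("side");c=q[160:250,215:315]
cv2.imwrite("pics/c1.png",np.hstack([cv2.resize(x,(400,360),interpolation=cv2.INTER_CUBIC) for x in(p[140:230,180:280],c)]))
E
```

```text
(no output)
```

View pics/c1.png

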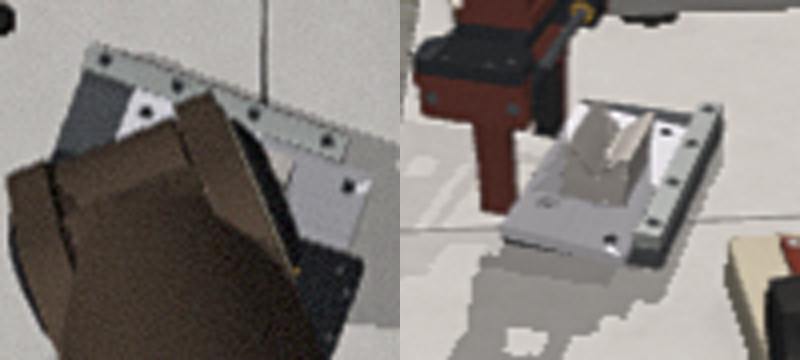

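The side view shows the plate flush against the fence with its near edge still raised. Next I go round to the -y end with the fingers shut.

```bash
python3 -m jog '[{"dp":[0.025,0,0],"rotation":[0,0,0]},{"dp":[0,0,-0.04],"rotation":[0,0,0]},{"dp":[0,0,-0.03],"rotation":[0,0,0]},{"dp":[0,-0.035,0],"rotation":[0,0,0]},{"dp":[0,-0.035,0],"rotation":[0,0,0]},{"dp":[-0.025,-0.035,0],"rotation":[0,0,0]},{"dp":[-0.025,0,0],"rotation":[0,0,0]},{"dp":[-0.025,0,0],"rotation":[0,0,0]},{"dp":[0,0,0],"rotation":[0,0,0]},{"dp":[0,0,0],"rotation":[0,0,0]}]' -1; python3 st.py; python3 - <<'E'
from h import *
p,d=arm.snapshot("top");cv2.imwrite("pics/top2.png",p)
cv2.imwrite("pics/c2.png",cv2.resize(p[140:230,180:295],None,fx=6.5,fy=6.5,interpolation=cv2.INTER_CUBIC))
E
```

```text
time: 4.7
tcp_pos: [0.4404, 0.0675, 0.0996]
tcp_rot: [[-0.943, 0.333, 0.0], [0.333, 0.943, -0.0], [-0.0, -0.0, -1.0]]
ft_force: [-1.2, 0.7, 0.1]
gripper_width: 0.0113
t 4.7 TCP base mm [   5.3 -132.5] z 99.6 yaw err of tool y vs base y deg -0.12 tilt [ 0.0004 -0.0002] F base [-1.3  0.3] 0.1 w 0.011271436281268189
```

View pics/c2.png

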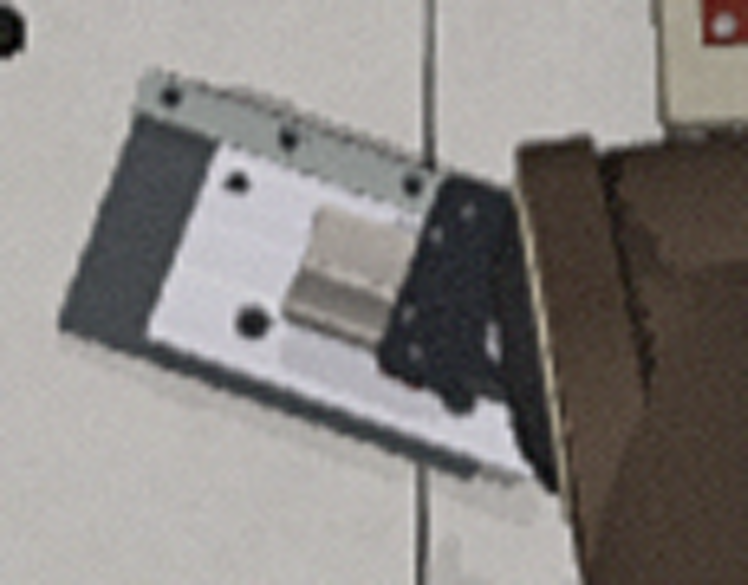

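The plate is square on the fence, with hole0 at crop (252,322). I'll measure how far it still has to slide and lower the fingers.

```bash
cat >> h.py <<'E'
yaw=-.3374;Rb=np.array([[np.cos(yaw),-np.sin(yaw)],[np.sin(yaw),np.cos(yaw)]]);ob=np.array([.4793,.1943])
def loc(X):return (Rb.T@(np.asarray(X)[:2]-ob)*1e3).round(1)
E
python3 - <<'E'
from h import *
g=cv2.imread("pics/top2.png",0).astype(float)
print(loc(cast(blob(g,crop((252,322))),.028)),"want -20,40")
E
python3 -m jog '[{"dp":[0,0,0.04],"rotation":[0,0,0]},{"dp":[0,0,0.031],"rotation":[0,0,0]},{"dp":[0,0,0],"rotation":[0,0,0]},{"dp":[0,0,0],"rotation":[0,0,0]}]' -1; python3 st.py
```

```text
[-20.9  12.4] want -20,40
time: 5.15
tcp_pos: [0.4393, 0.068, 0.0288]
tcp_rot: [[-0.943, 0.331, -0.002], [0.331, 0.943, -0.0], [0.001, -0.001, -1.0]]
ft_force: [0.8, -0.4, 0.9]
gripper_width: 0.0004
t 5.15 TCP base mm [   4.1 -132.4] z 28.8 yaw err of tool y vs base y deg -0.02 tilt [-0.0017 -0.0005] F base [ 0.9 -0.1] 0.9 w 0.00038240441941179754
```

```bash
python3 -m jog '[{"dp":[0,0.006,0],"rotation":[0,0,0]},{"dp":[0,0.004,0],"rotation":[0,0,0]},{"dp":[0,0.003,0],"rotation":[0,0,0]},{"dp":[0,0.003,0],"rotation":[0,0,0]},{"dp":[0,0.003,0],"rotation":[0,0,0]},{"dp":[0,0.003,0],"rotation":[0,0,0]},{"dp":[0,0,0],"rotation":[0,0,0]}]' -1; python3 st.py; python3 -m jog '[{"dp":[0,0.003,0],"rotation":[0,0,0]},{"dp":[0,0.003,0],"rotation":[0,0,0]},{"dp":[0,0.003,0],"rotation":[0,0,0]},{"dp":[0,0.003,0],"rotation":[0,0,0]},{"dp":[0,0.002,0],"rotation":[0,0,0]},{"dp":[0,0,0],"rotation":[0,0,0]}]' -1; python3 st.py; python3 - <<'E'
from h import *
p,d=arm.snapshot("top");cv2.imwrite("pics/top3.png",p)
cv2.imwrite("pics/c3.png",cv2.resize(p[140:230,180:295],None,fx=6.5,fy=6.5,interpolation=cv2.INTER_CUBIC))
E
```

```text
time: 5.85
tcp_pos: [0.4473, 0.0885, 0.0286]
tcp_rot: [[-0.943, 0.332, -0.0], [0.332, 0.943, -0.0], [0.0, -0.0, -1.0]]
ft_force: [-1.1, -1.3, 2.1]
gripper_width: 0.0006
t 5.85 TCP base mm [   4.8 -110.5] z 28.6 yaw err of tool y vs base y deg -0.07 tilt [-0.0005 -0.0004] F base [-0.6 -1.6] 2.1 w 0.0006112389031836248
time: 6.45
tcp_pos: [0.4519, 0.1015, 0.0285]
tcp_rot: [[-0.943, 0.332, -0.001], [0.332, 0.943, -0.0], [0.0, -0.001, -1.0]]
ft_force: [-0.9, -2.8, 2.8]
gripper_width: 0.0002
t 6.45 TCP base mm [  4.9 -96.7] z 28.5 yaw err of tool y vs base y deg -0.08 tilt [-0.0006 -0.0005] F base [ 0.1 -2.9] 2.8 w 0.00019793188895450374
```

View pics/c3.png

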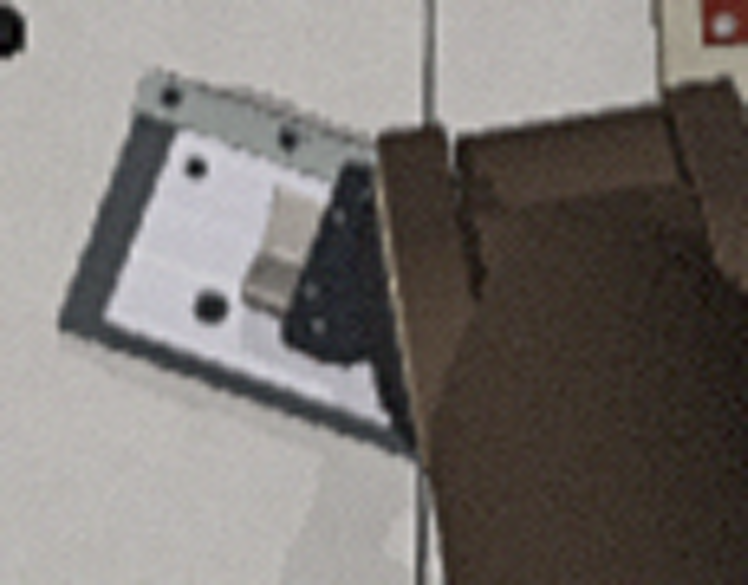

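The plate slides squarely along the fence, and hole0 is now at crop (210,307).

```bash
python3 - <<'E'
from h import *
g=cv2.imread("pics/top3.png",0).astype(float)
print(loc(cast(blob(g,crop((210,307))),.028)),"want -20,40")
E
python3 -m jog '[{"dp":[0,0.002,0],"rotation":[0,0,0]},{"dp":[0,0.002,0],"rotation":[0,0,0]},{"dp":[0,0,0],"rotation":[0,0,0]}]' -1; python3 st.py
```

```text
[-20.9  28.7] want -20,40
time: 6.8
tcp_pos: [0.4534, 0.1057, 0.0286]
tcp_rot: [[-0.943, 0.332, -0.0], [0.332, 0.943, 0.0], [0.0, 0.0, -1.0]]
ft_force: [-0.7, -1.7, 1.5]
gripper_width: 0.0007
t 6.8 TCP base mm [  4.9 -92.2] z 28.6 yaw err of tool y vs base y deg -0.06 tilt [-0.0001  0.    ] F base [-0.1 -1.8] 1.5 w 0.0006642034505834813
```

```bash
python3 -m jog '[{"dp":[0,0.002,0],"rotation":[0,0,0]},{"dp":[0,0.001,0],"rotation":[0,0,0]},{"dp":[0,0.001,0],"rotation":[0,0,0]},{"dp":[0,0,0],"rotation":[0,0,0]}]' -1 >/dev/null; python3 st.py
for i in 1 2 ; do :; done
python3 -m jog '[{"dp":[0,0.0005,0],"rotation":[0,0,0]},{"dp":[0,0.0005,0],"rotation":[0,0,0]},{"dp":[0,0,0],"rotation":[0,0,0]}]' -1 >/dev/null; python3 st.py
python3 -m jog '[{"dp":[0,0.0005,0],"rotation":[0,0,0]},{"dp":[0,0.0005,0],"rotation":[0,0,0]},{"dp":[0,0,0],"rotation":[0,0,0]}]' -1 >/dev/null; python3 st.py
```

```text
t 7.2 TCP base mm [  5.1 -87.4] z 28.7 yaw err of tool y vs base y deg -0.01 tilt [0.0008 0.0007] F base [-0.1  1.1] -0.4 w 0.0007441750470430153
t 7.5 TCP base mm [  5.  -87.2] z 28.7 yaw err of tool y vs base y deg -0.06 tilt [0.0002 0.0001] F base [1.  0.3] -0.0 w 0.0007284676045178506
t 7.8 TCP base mm [  4.9 -86.9] z 28.6 yaw err of tool y vs base y deg -0.09 tilt [-0.0005 -0.0006] F base [ 0.3 -4. ] 1.9 w 0.0006294686290982905
```

```bash
python3 - <<'E'
from h import *
p,d=arm.snapshot("top");cv2.imwrite("pics/top4.png",p)
q,_=arm.snapshot("side")
cv2.imwrite("pics/c4.png",np.hstack([cv2.resize(x,(400,360),interpolation=cv2.INTER_CUBIC) for x in(p[140:230,180:280],q[160:250,215:315])]))
# plate-top height from depth on the +y part of the plate, fitted plane in base coords
d0=np.load("pics/top0.npy")
def pts(D,x0,x1,y0,y1):
    out=[]
    for x in np.arange(x0,x1,3):
        for y in np.arange(y0,y1,3):
            u=proj([*(ob+Rb@[x/1e3,y/1e3]),.024]);i=tuple(np.round(u[::-1]).astype(int));z=D[i]
            if z>0:
                X=C['R'].T@(np.array([(i[1]-C['cx'])/C['fx']*z,(i[0]-C['cy'])/C['fy']*z,z])-C['t']);out.append([x,y,X[2]*1e3])
    P=np.array(out);A=np.c_[P[:,:2],np.ones(len(P))];return np.linalg.lstsq(A,P[:,2],rcond=None)[0],np.median(P[:,2]),P[:,2].std()
print("now",pts(d,-33,33,35,68)); print("start",pts(d0,-33,15,35,44)); print("slab start",pts(d0,-38,30,60,78))
E
```

```text
now (array([3.25721754e-02, 1.88134528e-02, 2.22173224e+01]), np.float64(23.17028975056465), np.float64(2.3590380246979947))
start (array([-9.39879788e-02,  2.14374841e-02,  2.58329251e+01]), np.float64(27.66115848163205), np.float64(2.1967767905964672))
slab start (array([-1.11546500e-02, -6.20666744e-03,  1.53570857e+01]), np.float64(14.895961095644918), np.float64(2.100163858050679))
```

View pics/c4.png

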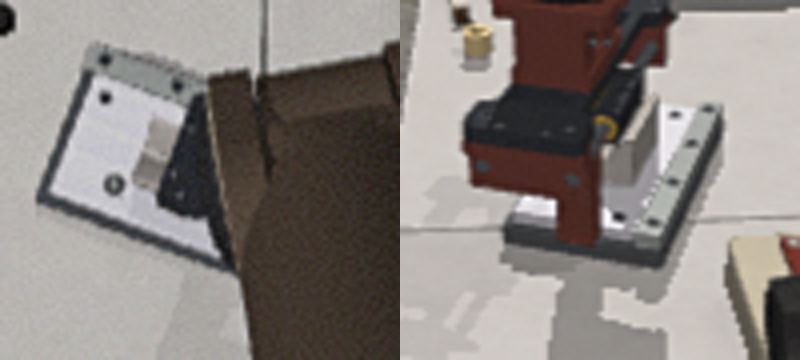

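The pin shows inside hole0 and the plate lies flat: its plane now has little slope and its height is about 22–23 mm. I'll withdraw along -y, then go up, and check both holes.

```bash
python3 -m jog '[{"dp":[0,-0.005,0],"rotation":[0,0,0]},{"dp":[0,-0.02,0],"rotation":[0,0,0]},{"dp":[0,0,-0.04],"rotation":[0,0,0]},{"dp":[0,0,-0.04],"rotation":[0,0,0]},{"dp":[0.03,-0.035,-0.03],"rotation":[0,0,0]},{"dp":[0.03,-0.035,0],"rotation":[0,0,0]},{"dp":[0.03,-0.035,0],"rotation":[0,0,0]},{"dp":[0.03,-0.035,0],"rotation":[0,0,0]},{"dp":[0,0,0],"rotation":[0,0,0]}]' -1; python3 - <<'E'
from h import *
p,d=arm.snapshot("top");cv2.imwrite("pics/top5.png",p)
cv2.imwrite("pics/c5.png",cv2.resize(p[140:230,180:295],None,fx=6.5,fy=6.5,interpolation=cv2.INTER_CUBIC))
E
```

```text
time: 8.8
tcp_pos: [0.2857, -0.0042, 0.1352]
tcp_rot: [[-0.943, 0.334, -0.003], [0.334, 0.943, 0.001], [0.003, 0.0, -1.0]]
ft_force: [0.2, 0.8, 0.2]
gripper_width: 0.0002
```

View pics/c5.png

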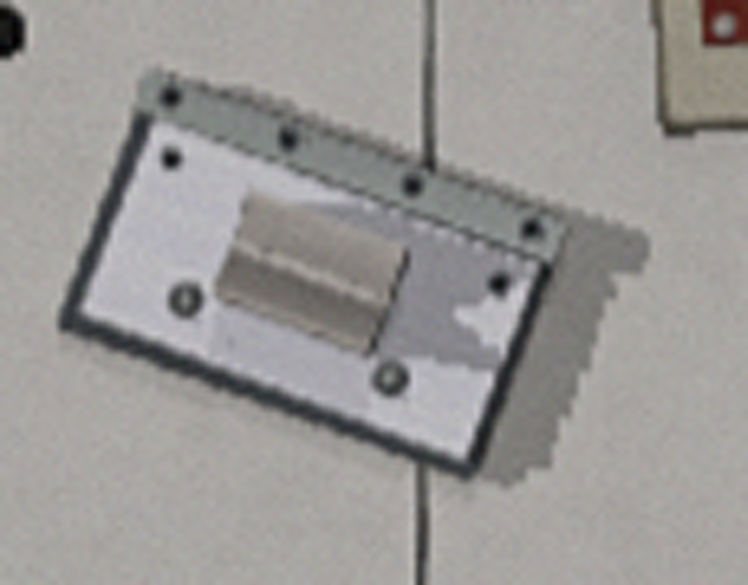

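Pins show bright in both holes, at crop (186,300) and (390,378), with equal margins at both ends of the plate, so it is seated. The arm is clear, so I'm handing in.

```bash
python3 - <<'E'
from h import *
g=cv2.imread("pics/top5.png",0).astype(float)
for c in[(186,300),(390,378)]:print(loc(cast(crop(c),.022)))
for n,u,r in[("loupe",(327,216),0),]:pass
a=cv2.imread("pics/top0.png",0).astype(float)
print("bystander diff",[np.abs(a-g)[v-8:v+9,u-8:u+9].mean().round(1) for u,v in((327,216),(349,229),(145,222))])
print(arm.hand_in())
E
```

```text
[-21.1  38.8]
[-22.  -40.9]
bystander diff [np.float64(4.1), np.float64(4.3), np.float64(4.0)]
the job is handed in; nothing more can be done
None
```

The plate is seated on both pins and the job is handed in; the hand-in gives no verdict, so this rests on my own checks. I pushed the near edge with the open fingertips until the plate sat square against the fence. Then I slid it about 27 mm along the fence with the shut fingers until it dropped over the pins, and backed the arm clear. The motion took about 9 s of the 40 s.

**Seating:** In the last top picture both pins show inside their holes, and the slab margins at the two ends of the plate are equal. The plate-top height from the depth image, taken just before I withdrew, was 22–23 mm against 22 mm expected. It was nearly level, but at about ±2 mm noise it cannot prove the 0.02 rad limit.

**Disagreement:** The hole positions I read from that last picture are (-21.1, 38.8) and (-22.0, -40.9) mm, against (-20, 40) and (-20, -40). That is a 1–2 mm offset, which is within the camera's 2 mm calibration error and my estimate of where the base lies.

**Bystanders:** The loupe, gauge block and bushing look unchanged; the image difference around each is at noise level.

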